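# Sweep the counted dark rock chips into the sorting tray's trough

## Task

The five dark rock chips on the white sorting tray have been identified and counted: sweep them across the deck with the fingers and over its open edge, so that all five lie in the tray's collecting trough. Only push them, never pick one up, and leave the two pink chips lying where they are on the deck and the jar, slide box and tweezers around the tray undisturbed.

Things in the scene. Friction and masses are not known exactly. Their poses are not given: they have to be found in the camera images.
- tray: White plastic sorting tray fixed on the bench, 240 mm (x) by 308 mm (y). Origin: centre of its underside; z up. Flat deck 36 mm above the bench, from x = -61 mm (its open edge) to +116 mm; the collecting trough, lined blue-grey, is on the -x side. Outside walls 4 mm thick, tops 48 mm above the bench, run all round; no wall between deck and trough.
- tray_edge (a point): Middle of the deck's open edge, at deck level (tray x = -61 mm). The edge runs along the tray's y, as long as the tray.
- tray_trough (a point): Centre of the trough's floor, 4 mm above the bench and 32 mm below the deck. The trough is 55 mm wide (tray x from -61 to -116 mm) and 300 mm long along the tray's y.
- dark1: Dark grey, almost black angular rock chip, 22 to 28 mm across and 16 to 18 mm high, about 16 g, flat underside. Origin at its middle, 8 mm above its underside. Lies on the deck at the start, at least 55 mm (middle to inner face) from the tray's outer +x wall; two dark chips may lie one behind the other, about 40 mm apart.
- dark2: Dark grey, almost black angular rock chip, 22 to 28 mm across and 16 to 18 mm high, about 16 g, flat underside. Origin at its middle, 8 mm above its underside. Lies on the deck at the start, at least 55 mm (middle to inner face) from the tray's outer +x wall; two dark chips may lie one behind the other, about 40 mm apart.
- dark3: Dark grey, almost black angular rock chip, 22 to 28 mm across and 16 to 18 mm high, about 16 g, flat underside. Origin at its middle, 8 mm above its underside. Lies on the deck at the start, at least 55 mm (middle to inner face) from the tray's outer +x wall; two dark chips may lie one behind the other, about 40 mm apart.
- dark4: Dark grey, almost black angular rock chip, 22 to 28 mm across and 16 to 18 mm high, about 16 g, flat underside. Origin at its middle, 8 mm above its underside. Lies on the deck at the start, at least 55 mm (middle to inner face) from the tray's outer +x wall; two dark chips may lie one behind the other, about 40 mm apart.
- dark5: Dark grey, almost black angular rock chip, 22 to 28 mm across and 16 to 18 mm high, about 16 g, flat underside. Origin at its middle, 8 mm above its underside. Lies on the deck at the start, at least 55 mm (middle to inner face) from the tray's outer +x wall; two dark chips may lie one behind the other, about 40 mm apart.
- pink1: Reddish-pink angular rock chip, 22 to 28 mm across and 16 to 18 mm high, about 16 g, flat underside. Origin at its middle, 8 mm above its underside. Lies on the deck among the dark ones, not in line with them: seen along the tray's x it stands in a lane of its own, at least 40 mm (middle to middle) to the side of any other chip.
- pink2: Reddish-pink angular rock chip, 22 to 28 mm across and 16 to 18 mm high, about 16 g, flat underside. Origin at its middle, 8 mm above its underside. Lies on the deck among the dark ones, not in line with them: seen along the tray's x it stands in a lane of its own, at least 40 mm (middle to middle) to the side of any other chip.
- jar: Amber sample jar with black cap, 46 mm diameter, about 70 mm high, standing on the bench beside the tray. Origin at the centre of its underside.
- slidebox: Red and white box of microscope slides, 80 x 32 x 28 mm, lying on the bench beside the tray. Origin at the centre of its underside.
- tweezers: Steel tweezers, 130 mm long, 6 mm high, lying on the bench beyond the tray's +x wall. Origin at the middle of their length, on the underside.

How it is judged (in metres and radians):
At the end, for the whole second after the job is handed in: The middle of each of the five dark chips lies inside the trough, past the deck's edge and below deck level; both pink chips, the jar, the slide box and the tweezers are within 12 mm of where they started, the jar upright (x of dark1 in the frame of tray between -0.118 and -0.061 m and y of dark1 in the frame of tray between -0.152 and 0.152 m and z of dark1 in the frame of tray between 0 and 0.036 m and x of dark2 in the frame of tray between -0.118 and -0.061 m and y of dark2 in the frame of tray between -0.152 and 0.152 m and z of dark2 in the frame of tray between 0 and 0.036 m and x of dark3 in the frame of tray between -0.118 and -0.061 m and y of dark3 in the frame of tray between -0.152 and 0.152 m and z of dark3 in the frame of tray between 0 and 0.036 m and x of dark4 in the frame of tray between -0.118 and -0.061 m and y of dark4 in the frame of tray between -0.152 and 0.152 m and z of dark4 in the frame of tray between 0 and 0.036 m and x of dark5 in the frame of tray between -0.118 and -0.061 m and y of dark5 in the frame of tray between -0.152 and 0.152 m and z of dark5 in the frame of tray between 0 and 0.036 m and distance of each of pink1, pink2, jar, slidebox, tweezers from where it was at the start of the episode below 0.012 m and angle between jar's own z axis and vertical below 0.2 rad); the robot touches nothing.
It fails at once if a chip is picked up: its middle rises more than 16 mm above its height when lying on the deck, or more than 8 mm while it touches no part of the tray (z of any of dark1, dark2, dark3, dark4, dark5, pink1, pink2 in the frame of tray above 0.06 m or (z of dark1 in the frame of tray above 0.052 m and contact force between dark1 and tray below 0.005 N) or (z of dark2 in the frame of tray above 0.052 m and contact force between dark2 and tray below 0.005 N) or (z of dark3 in the frame of tray above 0.052 m and contact force between dark3 and tray below 0.005 N) or (z of dark4 in the frame of tray above 0.052 m and contact force between dark4 and tray below 0.005 N) or (z of dark5 in the frame of tray above 0.052 m and contact force between dark5 and tray below 0.005 N) or (z of pink1 in the frame of tray above 0.052 m and contact force between pink1 and tray below 0.005 N) or (z of pink2 in the frame of tray above 0.052 m and contact force between pink2 and tray below 0.005 N)).
It fails at once if a pink chip is moved by more than 12 mm (distance of any of pink1, pink2 from where it was at the start of the episode above 0.012 m).
It fails at once if the jar, slide box or tweezers are moved by more than 12 mm (distance of any of jar, slidebox, tweezers from where it was at the start of the episode above 0.012 m).
It also fails if it takes over 54 s, if anything falls off the work surface, if the arm or the gripper's body presses on something with over 40 N, if the wrist force passes 120 N, or if a joint passes its speed limit or range.

## Robot

A 6-joint arm with a two-finger parallel gripper is mounted at the origin on the work surface. World frame = base frame: x ahead of the robot, y to its left, z up, the work surface at z = 0. Lengths are in mm, angles in rad, forces in N, time in s.
With the tool pointing down it reaches from about 350 to 975 mm from the base axis. Payload 7.1 kg.
Tool frame: the origin (TCP) lies at the very end of the fingers, on their centre line; the grasp point (between the pads) lies 19 mm behind it; y points along the fingers, x is the direction in which the jaws open and shut, and the axes are right-handed (so a half turn about y gives the same grasp; the last joint's range is limited). The gripper opens to 88 mm and grips with 3 to 60 N. Pads are 20 mm wide; open, the fingers measure 115 mm over their backs; the gripper's body (75 mm by 178 mm) begins 61 mm behind the grasp point.
Start: joints at [1.104, 0.423, 1.63, -0, 1.089, -0.019], TCP at [270.582, 563.374, 200.375] pointing down, gripper open.
Joint ranges: [-3, 3], [-0.9, 2.11], [0.09, 2.58], [-1.31, 4.45], [0.11, 2.69], [-2.54, 2.54]. Speed limits (rad/s): [2.39, 2.39, 3.01, 3.14, 3.14, 3.14].

## Interface

Orientations are given as a rotation vector (axis times angle).
In Python, from workcell import ctrl gives the robot as it stands. The module is installed in compiled form; this text tells all that it offers.
- The arm moves only by the tool jog_arm, never from a script. Its argument "steps" is a list of rows, each an object with "turn": the turn, a rotation vector about the world's x, y, z scaled (see below), a list of three; "dp": the shift along the world's x, y, z scaled (see below), a list of three; "claw": the opening, from 0 (shut) to 1 (fully open). In form: [{"turn": [wx, wy, wz], "dp": [x, y, z], "claw": claw}, ...]. A call has 1 to 12 rows; each row is the pose to reach, as a shift and turn from the pose measured when the call began, turning the shorter way round; what a row does not reach only later rows make up. The controller multiplies each number of a shift by 80 mm and each number of a turn by pi rad. A row lasts 1/12 s, in which the tool goes at most 41.7 mm and 7.16 degrees, less where a joint would pass 70% of its speed; a pose out of reach is approached as far as the arm can. A call with a number of a shift or a turn outside -1 to 1 is refused whole. A call with a gripper value outside its range is refused whole. The fingers move at their own pace and stop on an object; the grip force is fixed at half the most. Time passes only in rows, so rows that repeat a pose let the fingers close. It gives the time, the measured TCP pose, the force and the opening at its end, in the units of the state.
- ctrl.get_obs(): the state, without advancing time (a new reading comes with each control period).
- ctrl.get_image(name): name is "scene" or "top"; returns a dict with "img" (420x560x3 uint8, red, green, blue), "range_z" (420x560 float32, mm along the optical axis (not along the pixel's ray), 0 where there is no reading), "fovy" (degrees; the focal length in pixels is half the picture's height over the tangent of half this angle, whatever the lens; pixels are square), "cx", "cy" (the principal point, pixels), "camera_from_world" (4x4, takes a point from world to camera coordinates). Camera axes: x right, y down, z forward; pixel columns grow to the right and rows downward; lengths in mm; the calibration is good to about 2 mm. A picture is of the moment at which its call begins.
- ctrl.close_job(): hands the job in, once; it reports no verdict.
The state is a dict: "t": time; "qpos": joint angles; "qvel": joint speeds; "joint_torque": joint torques, N m; "ee_pos": TCP position; "orientation": TCP orientation; "ft_force": force on the tool from outside, world axes, zero at the start; "moment": the same for the moment, N m; "width": finger opening in mm.
Only numpy, scipy, OpenCV 4.12 (cv2) and the standard library are available. Lean on these libraries where they do the work, as an engineer would, in place of code of your own. Each camera call takes 0.05 s, during which the arm holds its last target.

## Working session

There is one attempt and no reset: what is moved stays moved. The work goes in short steps, Python scripts to look and compute and a tool call to move; the robot and the scene stay as the last step left them, time stands still between calls to the robot, and variables do not carry over. Pictures are saved under pics/ and viewed, and the job is handed in when it is done.

Besides the shell and the picture viewer there is one more tool, called after "Emit:" as name(argument=value, ...) on one line, values as JSON. jog_arm: Moves the arm, as the interface text tells. Its arguments: {"type":"object","properties":{"steps":{"type":"array","items":{"type":"object","properties":{"turn":{"type":"array","items":{"type":"number"}},"dp":{"type":"array","items":{"type":"number"}},"claw":{"type":"number"}}}}},"required":["steps"]}

```bash
mkdir -p pics; cat > h.py <<'E'
from workcell import ctrl
import numpy as np, cv2
def snap(name,fn,crop=None,s=1):
    d=ctrl.get_image(name); im=d["img"][:,:,::-1]
    np.savez(fn.replace('.png','.npz').replace('pics/','pics/d_'),**{k:np.asarray(v) for k,v in d.items()})
    if crop: im=im[crop[1]:crop[3],crop[0]:crop[2]]
    if s!=1: im=cv2.resize(im,None,fx=s,fy=s,interpolation=cv2.INTER_CUBIC)
    cv2.imwrite(fn,im); return d
def w(d,u,v,z=None):
    "pixel->world; by depth, or on plane z"
    f=210/np.tan(np.radians(float(d["fovy"]))/2)
    r=np.array([(u-d["cx"])/f,(v-d["cy"])/f,1.0]); T=np.linalg.inv(d["camera_from_world"])
    if z is None:
        p=r*d["range_z"][int(round(v)),int(round(u))]
        return T[:3,:3]@p+T[:3,3]
    dr=T[:3,:3]@r; return T[:3,3]+dr*(z-T[2,3])/dr[2]
E
python3 - <<'E'
from h import *
o=ctrl.get_obs(); print(o)
for n in("scene","top"):
    d=snap(n,f"pics/{n}0.png"); print(n,d["fovy"],d["cx"],d["cy"],np.linalg.inv(d["camera_from_world"]).round(3))
E
```

```text
{'t': 0.0, 'qpos': array([ 1.10401242e+00,  4.23849573e-01,  1.63067913e+00,  3.21957607e-05,
        1.08860704e+00, -1.89985602e-02]), 'qvel': array([-0.00108332, -0.00034006,  0.00045828,  0.00099809, -0.00102663,
       -0.00031322]), 'joint_torque': array([ 6.19449247e-05, -5.44611526e+01, -2.73668754e+01,  6.43429253e-02,
        2.26765859e-02, -1.36743847e-04]), 'ee_pos': array([270.30823345, 562.8685552 , 199.60054618]), 'orientation': array([-1.38917316, -0.87234873,  0.87454073]), 'ft_force': array([-0.92730875, -0.72415353,  0.62786572]), 'moment': array([-0.00555594,  0.00928681,  0.01324565]), 'width': 88.10147356228146}
scene 42.774959564027206 285.08022524540615 210.4058338850442 [[ 1.280000e-01  7.040000e-01 -6.990000e-01  1.225014e+03]
 [ 9.920000e-01 -1.010000e-01  8.000000e-02 -4.819400e+01]
 [-1.400000e-02 -7.030000e-01 -7.110000e-01  6.891680e+02]
 [ 0.000000e+00  0.000000e+00  0.000000e+00  1.000000e+00]]
top 45.97259607009374 283.7975108546343 214.07166486919456 [[-0.00000e+00 -9.95000e-01  1.03000e-01  4.81619e+02]
 [-1.00000e+00  1.00000e-03  3.00000e-03  2.21590e+01]
 [-3.00000e-03 -1.03000e-01 -9.95000e-01  1.09901e+03]
 [ 0.00000e+00  0.00000e+00  0.00000e+00  1.00000e+00]]
```

View pics/top0.png

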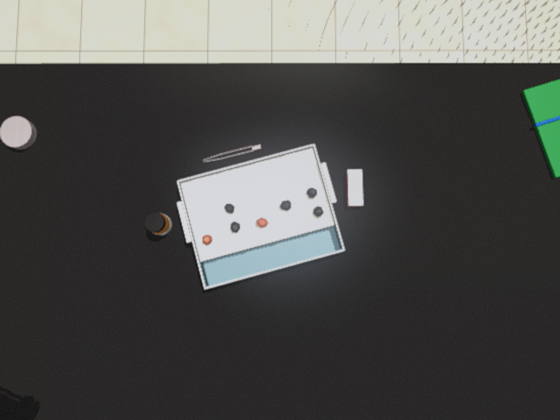

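View pics/scene0.png

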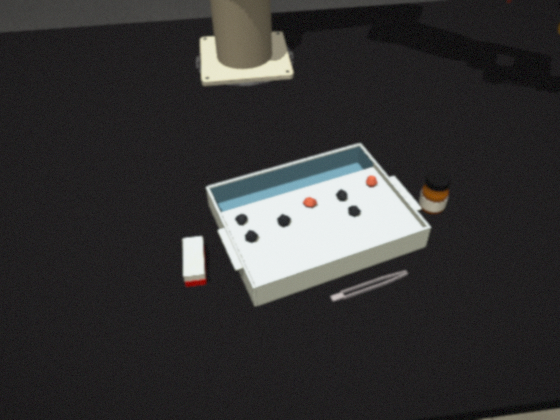

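```bash
python3 - <<'E'
from h import *
d=snap("top","pics/top1.png",(140,130,400,300),3)
print(ctrl.get_obs()['t'])
from scipy.spatial.transform import Rotation as R
print(R.from_rotvec(ctrl.get_obs()['orientation']).as_matrix().round(3))
im=d["img"].astype(int)
d2={k:d[k] for k in d}
# chips segmentation
f=np.load("pics/d_top0.npz")
gray=im.max(2); dark=(gray<90).astype(np.uint8)
red=((im[:,:,0]-im[:,:,2]>60)).astype(np.uint8)
for nm,m in(("dark",dark),("red",red)):
    n,l,s,c=cv2.connectedComponentsWithStats(m)
    for i in range(1,n):
        if 15<s[i,4]<400 and 180<c[i][0]<345 and 140<c[i][1]<290: print(nm,c[i].round(1),s[i],w(d,*c[i],44).round(1),w(d,*c[i]).round(1))
E
```

```text
0.15
[[ 0.433 -0.001 -0.901]
 [ 0.901 -0.001  0.433]
 [-0.001 -1.     0.   ]]
dark [232.3 152.9] [212 148  39  11  73] [724.2 137.4  44. ] [ 7.345e+02  1.423e+02 -7.000e-01]
dark [230.4 208.8] [227 205   6   7  16] [602.  140.2  44. ] [600.9 139.2  53.1]
dark [317.1 212.9] [314 210   8   6  16] [593.1 -45.7  44. ] [592.1 -45.1  53.2]
dark [235.5 228.7] [232 224   7   8  17] [559.2 128.8  44. ] [558.5 127.9  53.2]
red [261.5 222.2] [257 219  10   8  60] [573.1  73.2  44. ] [572.4  72.8  52. ]
red [206.7 239.2] [203 235   9  10  61] [536.8 190.   44. ] [536.2 188.2  55.1]
```

View pics/top1.png

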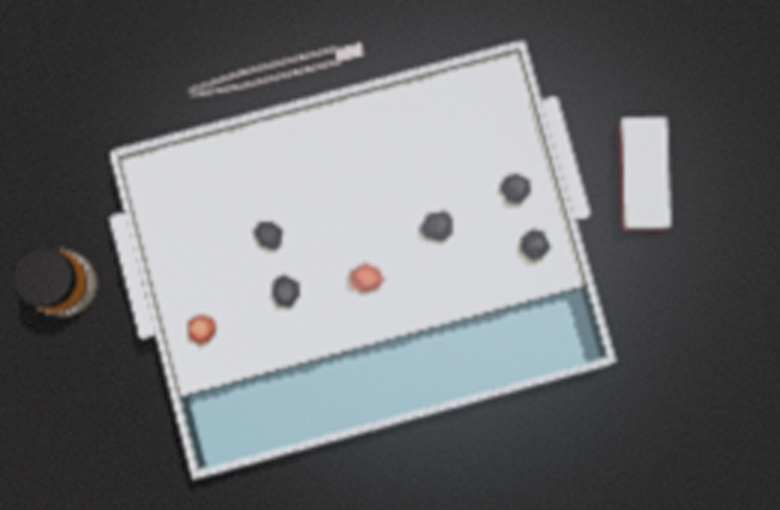

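```bash
cat >> h.py <<'E'
def crop2px(x,y): return (x+.5)/3-.5+140,(y+.5)/3-.5+130
E
python3 - <<'E'
from h import *
d=np.load("pics/d_top1.npz")
c=[w(d,*crop2px(*p),48) for p in((112,151),(523,43),(614,360),(195,478))]
for p in c: print(p.round(1))
print([np.linalg.norm(c[i]-c[(i+1)%4]).round(1) for i in range(4)])
m=sum(c)/4; print('centre',m)
ey=(c[0]-c[1])+(c[3]-c[2]); ey/=np.linalg.norm(ey); ex=(c[0]-c[3])+(c[1]-c[2]); ex/=np.linalg.norm(ex)
th=np.arctan2(ex[1],ex[0]); th2=np.arctan2(-ey[0],ey[1]); print(np.degrees([th,th2]))
th=(th+th2)/2; X=np.array([np.cos(th),np.sin(th),0]); Y=np.array([-X[1],X[0],0])
for p in((183,397),(583,290)):
    q=w(d,*crop2px(*p),36)-m; print('edge',(q@X).round(1),(q@Y).round(1))
for n,p in dict(A=(268,235),B=(286,291),C=(437,226),D=(515,188),E=(535,245),P1=(367,278),P2=(202,329)).items():
    q0=w(d,*crop2px(*p),46); q=q0-m; print(n,q0.round(1),(q@X).round(1),(q@Y).round(1))
for n,p in dict(jar=(45,278)).items(): print(n,w(d,*crop2px(*p),70).round(1))
for p in((622,118),(668,118),(671,228),(624,228)): print('box',w(d,*crop2px(*p),28).round(1))
for p in((190,92),(362,48)): print('tw',w(d,*crop2px(*p),6).round(1))
np.save('fr.npy',np.r_[m,th])
E
```

```text
[664.  255.3  48. ]
[742.7 -39.9  48. ]
[ 514.3 -102.6   48. ]
[431.9 192.   48. ]
[np.float64(305.5), np.float64(236.8), np.float64(305.9), np.float64(240.6)]
centre [588.21080966  76.18443171  48.        ]
[15.31047753 15.28252637]
edge -62.7 149.0
edge -64.4 -146.8
A [603.5 142.9  46. ] 32.4 60.3
B [563.4 129.7  46. ] -9.8 58.1
C [609.9  22.3  46. ] 6.7 -57.7
D [637.3 -33.6  46. ] 18.4 -118.8
E [596.2 -47.6  46. ] -24.9 -121.5
P1 [572.7  72.1  46. ] -16.1 0.2
P2 [536.4 189.   46. ] -20.2 122.5
jar [570.7 295.1  70. ]
box [ 691.6 -113.1   28. ]
box [ 691.6 -146.7   28. ]
box [ 610.5 -147.6   28. ]
box [ 610.6 -113.5   28. ]
tw [715.9 207.1   6. ]
tw [749.4  78.5   6. ]
```

Emit:
jog_arm(steps=[{"turn": [0, 0, 0.228], "dp": [0.95, -1, 0], "claw": 0.14}, {"turn": [0, 0, 0.228], "dp": [0.95, -1, 0], "claw": 0.14}, {"turn": [0, 0, 0.228], "dp": [0.95, -1, 0], "claw": 0.14}, {"turn": [0, 0, 0.228], "dp": [0.95, -1, 0], "claw": 0.14}, {"turn": [0, 0, 0.228], "dp": [0.95, -1, 0], "claw": 0.14}, {"turn": [0, 0, 0.228], "dp": [0.95, -1, 0], "claw": 0.14}, {"turn": [0, 0, 0.228], "dp": [0.95, -1, 0], "claw": 0.14}])

```text
t: 0.73
ee_pos: [346.6, 482.6, 199.6]
orientation: [-1.069, -1.405, 1.408]
ft_force: [-0.3, -0.2, 1.3]
width: 45.0
```

Emit:
jog_arm(steps=[{"turn": [0, 0, 0], "dp": [0.45, -0.5, 0], "claw": 0.14}, {"turn": [0, 0, 0], "dp": [0.92, -1, 0], "claw": 0.14}, {"turn": [0, 0, 0], "dp": [0.92, -1, 0], "claw": 0.14}])

```text
t: 0.98
ee_pos: [421.3, 400.8, 199.4]
orientation: [-1.072, -1.403, 1.406]
ft_force: [-0.0, 0.4, -0.3]
width: 24.6
```

Emit:
jog_arm(steps=[{"turn": [0, 0, 0], "dp": [0.45, -0.5, 0], "claw": 0.14}, {"turn": [0, 0, 0], "dp": [0.92, -1, 0], "claw": 0.14}, {"turn": [0, 0, 0], "dp": [0.92, -1, 0], "claw": 0.14}])

```text
t: 1.23
ee_pos: [496.5, 318.5, 199.3]
orientation: [-1.075, -1.4, 1.403]
ft_force: [0.5, 0.9, -0.3]
width: 12.3
```

Emit:
jog_arm(steps=[{"turn": [0, 0, 0], "dp": [0.45, -0.5, 0], "claw": 0.14}, {"turn": [0, 0, 0], "dp": [0.92, -1, 0], "claw": 0.14}, {"turn": [0, 0, 0], "dp": [0.92, -1, 0], "claw": 0.14}, {"turn": [0, 0, 0], "dp": [0.92, -1, 0], "claw": 0.14}])

```text
t: 1.57
ee_pos: [573.4, 234.8, 199.2]
orientation: [-1.081, -1.395, 1.398]
ft_force: [-0.2, 0.9, -0.4]
width: 12.1
```

Emit:
jog_arm(steps=[{"turn": [0, 0, 0], "dp": [0.45, -0.5, 0], "claw": 0.14}, {"turn": [0, 0, 0], "dp": [0.895, -1, -0.5], "claw": 0.14}, {"turn": [0, 0, 0], "dp": [0.895, -1, -1], "claw": 0.14}, {"turn": [0, 0, 0], "dp": [0.895, -1, -1], "claw": 0.14}, {"turn": [0, 0, 0], "dp": [0.895, -1, -1], "claw": 0.14}])

```text
t: 1.98
ee_pos: [642.5, 152.6, 113.6]
orientation: [-1.078, -1.385, 1.4]
ft_force: [-1.4, 0.4, -1.0]
width: 12.3
```

```bash
cat >> h.py <<'E'
from scipy.spatial.transform import Rotation as R
def rep():
    o=ctrl.get_obs(); M=R.from_rotvec(o['orientation']).as_matrix(); f=np.load('fr.npy'); m=f[:3]; th=f[3]
    X=np.array([np.cos(th),np.sin(th),0]); Y=np.array([-X[1],X[0],0]); q=o['ee_pos']-m
    print('t',o['t'].__round__(2),'tray xy',(q@X).round(1),(q@Y).round(1),'z',o['ee_pos'][2].round(1),'F',o['ft_force'].round(1),'width',round(o['width'],1),'jaw-trayY deg',(np.degrees(np.arctan2(M[1,0],M[0,0])-th)-90).round(2),'toolaxis',M[:,1].round(3),'q',o['qpos'].round(2))
def shift(tx,ty,z):
    "dp numbers to reach tray xy, world z"
    o=ctrl.get_obs(); f=np.load('fr.npy'); m=f[:3]; th=f[3]
    X=np.array([np.cos(th),np.sin(th),0]); Y=np.array([-X[1],X[0],0])
    p=m+X*tx+Y*ty; p[2]=z; print('to',(tx,ty,z),((p-o['ee_pos'])/80).round(3))
E
python3 - <<'E'
from h import *
rep(); shift(75,60,40); shift(-65,60,40)
E
```

```text
t 1.98 tray xy 72.6 59.4 z 113.6 F [-1.4  0.4 -1. ] width 12.3 jaw-trayY deg -0.84 toolaxis [-0.006 -0.006 -1.   ] q [ 0.22  0.58  1.6  -0.01  0.98 -1.6 ]
to (75, 60, 40) [ 0.027  0.016 -0.92 ]
to (-65, 60, 40) [-1.661 -0.446 -0.92 ]
```

Lower behind the first pair, with the small yaw trim.

Emit:
jog_arm(steps=[{"turn": [0, 0, 0.004], "dp": [0.027, 0.016, -0.5], "claw": 0.14}, {"turn": [0, 0, 0.004], "dp": [0.027, 0.016, -0.8], "claw": 0.14}, {"turn": [0, 0, 0.004], "dp": [0.027, 0.016, -0.9], "claw": 0.14}, {"turn": [0, 0, 0.004], "dp": [0.027, 0.016, -0.9], "claw": 0.14}, {"turn": [0, 0, 0.004], "dp": [0.027, 0.016, -0.9], "claw": 0.14}])

```text
t: 2.4
ee_pos: [645.0, 155.0, 43.0]
orientation: [-1.071, -1.395, 1.408]
ft_force: [0.3, 0.4, 0.3]
width: 12.6
```

```bash
python3 - <<'E'
from h import *
snap("scene","pics/s2.png",(180,60,460,270),2.8)
rep(); shift(75,60,40); shift(10,60,40)
E
```

```text
t 2.45 tray xy 76.3 60.8 z 43.8 F [-0.6  0.4 -0.1] width 12.5 jaw-trayY deg -0.11 toolaxis [-0.003 -0.005 -1.   ] q [ 0.22  0.67  1.61 -0.01  0.86 -1.61]
to (75, 60, 40) [-0.013 -0.015 -0.047]
to (10, 60, 40) [-0.797 -0.229 -0.047]
```

View pics/s2.png

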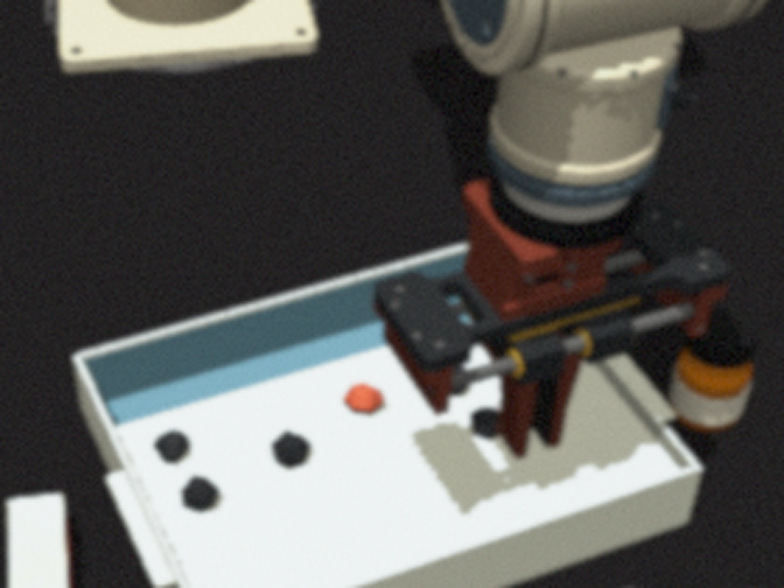

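Emit:
jog_arm(steps=[{"turn": [0, 0, 0], "dp": [-0.08, -0.03, -0.045], "claw": 0.14}, {"turn": [0, 0, 0], "dp": [-0.16, -0.055, -0.045], "claw": 0.14}, {"turn": [0, 0, 0], "dp": [-0.24, -0.075, -0.045], "claw": 0.14}, {"turn": [0, 0, 0], "dp": [-0.32, -0.1, -0.045], "claw": 0.14}, {"turn": [0, 0, 0], "dp": [-0.4, -0.12, -0.045], "claw": 0.14}, {"turn": [0, 0, 0], "dp": [-0.48, -0.14, -0.045], "claw": 0.14}, {"turn": [0, 0, 0], "dp": [-0.56, -0.165, -0.045], "claw": 0.14}, {"turn": [0, 0, 0], "dp": [-0.64, -0.185, -0.045], "claw": 0.14}, {"turn": [0, 0, 0], "dp": [-0.72, -0.21, -0.045], "claw": 0.14}, {"turn": [0, 0, 0], "dp": [-0.8, -0.23, -0.045], "claw": 0.14}])

```text
t: 3.28
ee_pos: [581.1, 136.4, 40.2]
orientation: [-1.072, -1.396, 1.407]
ft_force: [0.4, 0.1, -0.7]
width: 12.3
```

```bash
python3 - <<'E'
from h import *
snap("scene","pics/s3.png",(180,60,460,270),2.8)
rep(); shift(-65,60,40)
E
```

```text
t 3.33 tray xy 7.5 60.0 z 39.9 F [-2.  -0.1 -0.9] width 11.9 jaw-trayY deg -0.12 toolaxis [-0.005 -0.006 -1.   ] q [ 0.21  0.6   1.78 -0.01  0.77 -1.62]
to (-65, 60, 40) [-0.875 -0.239  0.001]
```

View pics/s3.png

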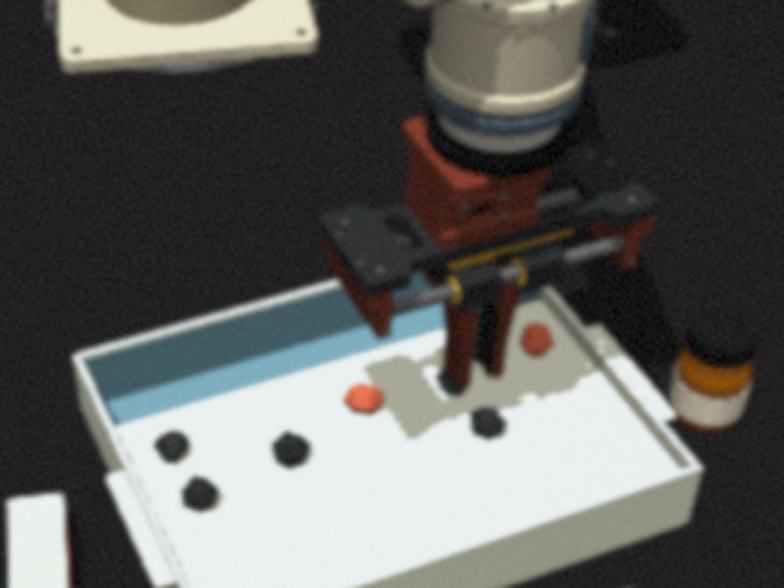

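```bash
python3 - <<'E'
from h import *
f=np.load('fr.npy'); m=f[:3]; th=f[3]
X=np.array([np.cos(th),np.sin(th),0]); Y=np.array([-X[1],X[0],0])
d=np.load("pics/d_s3.npz"); d0=np.load("pics/d_scene0.npz")
c=lambda x,y:((x+.5)/2.8-.5+180,(y+.5)/2.8-.5+60)
for n,p in dict(A=(487,423),B=(453,380),P=(363,398),C=(290,449),fingL=(462,385),fingR=(495,372)).items():
    u=c(*p)
    for q in (w(d,*u,44),w(d,*u)):
        r=q-m; print(n,q.round(1),(r@X).round(1),(r@Y).round(1))
snap("top","pics/top4.png",(140,130,400,300),3)
E
```

```text
A [608.3 139.   44. ] 36.0 55.3
A [612.7 137.7  48.5] 39.8 52.9
B [568.6 126.3  44. ] -5.6 53.5
B [572.9 125.2  48.1] -1.9 51.3
P [576.4  68.6  44. ] -13.4 -4.2
P [580.3  67.9  47.9] -9.8 -5.9
C [613.   18.8  44. ] 8.7 -61.9
C [621.   17.9  52.5] 16.3 -64.9
fingL [573.8 130.9  44. ] 0.6 56.6
fingL [595.8 124.9  65.8] 20.2 45.0
fingR [565.3 153.7  44. ] -1.7 80.8
fingR [590.6 145.9  68.7] 20.7 66.6
```

View pics/top4.png

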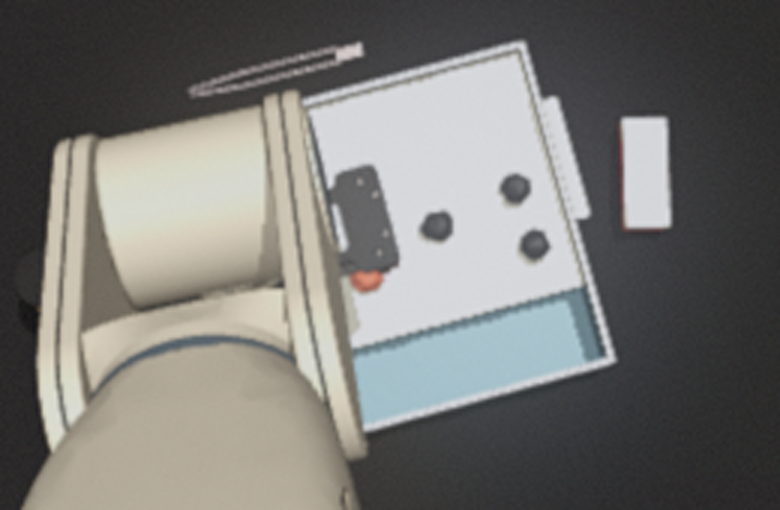

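```bash
python3 - <<'E'
from h import *
f=np.load('fr.npy'); m=f[:3]; th=f[3]
X=np.array([np.cos(th),np.sin(th),0]); Y=np.array([-X[1],X[0],0])
d=np.load("pics/d_s3.npz"); T=np.linalg.inv(d["camera_from_world"])
for u in (343,345,347,357):
  for v in range(182,206,2):
    q=w(d,u,v); r=q-m; print((u,v),d["img"][v,u],q.round(0),(r@X).round(0),(r@Y).round(0))
im=d["img"][150:215,320:385,::-1]
cv2.imwrite("pics/z3.png",cv2.resize(im,None,fx=9,fy=9,interpolation=cv2.INTER_NEAREST))
E
```

```text
(343, 182) [44 20  7] [592. 121.  98.] 16.0 42.0
(343, 184) [47 23 22] [590. 122.  91.] 13.0 44.0
(343, 186) [47 19 10] [589. 122.  86.] 13.0 44.0
(343, 188) [46 20 12] [590. 122.  82.] 14.0 44.0
(343, 190) [50 26 20] [590. 123.  77.] 14.0 44.0
(343, 192) [57 27 24] [591. 123.  74.] 15.0 44.0
(343, 194) [51 28 25] [594. 122.  72.] 18.0 43.0
(343, 196) [52 28 27] [594. 122.  67.] 17.0 43.0
(343, 198) [42 35 31] [576. 127.  45.] 2.0 53.0
(343, 200) [65 67 59] [577. 128.  41.] 3.0 53.0
(343, 202) [148 148 133] [579. 127.  38.] 4.0 52.0
(343, 204) [168 169 153] [584. 126.  38.] 9.0 50.0
(345, 182) [57 27 17] [598. 123. 102.] 22.0 42.0
(345, 184) [59 26 22] [596. 123.  96.] 20.0 43.0
(345, 186) [55 24 19] [596. 124.  92.] 20.0 44.0
(345, 188) [57 30 24] [595. 124.  86.] 19.0 45.0
(345, 190) [57 25 21] [595. 124.  82.] 20.0 45.0
(345, 192) [55 24 13] [596. 125.  77.] 20.0 45.0
(345, 194) [58 31 16] [597. 125.  74.] 21.0 44.0
(345, 196) [60 31 27] [595. 125.  68.] 20.0 46.0
(345, 198) [66 54 46] [595. 126.  63.] 20.0 46.0
(345, 200) [112 110  99] [577. 131.  40.] 4.0 56.0
(345, 202) [160 16
[... 584 characters left out ...]
202) [169 168 151] [579. 135.  37.] 6.0 59.0
(347, 204) [166 169 151] [584. 133.  37.] 11.0 56.0
(357, 182) [47 24 16] [590. 145.  92.] 20.0 66.0
(357, 184) [53 29 23] [587. 146.  84.] 17.0 68.0
(357, 186) [50 20 15] [591. 146.  84.] 21.0 66.0
(357, 188) [56 32 25] [589. 146.  78.] 19.0 68.0
(357, 190) [55 24 15] [590. 147.  74.] 20.0 67.0
(357, 192) [63 36 30] [592. 146.  71.] 22.0 67.0
(357, 194) [101  91  80] [591. 147.  65.] 21.0 68.0
(357, 196) [158 156 140] [566. 155.  36.] -1.0 82.0
(357, 198) [168 169 149] [570. 154.  35.] 3.0 80.0
(357, 200) [167 170 151] [575. 153.  35.] 7.0 78.0
(357, 202) [169 170 152] [581. 152.  37.] 13.0 74.0
(357, 204) [158 162 144] [584. 151.  35.] 16.0 73.0
```

View pics/z3.png

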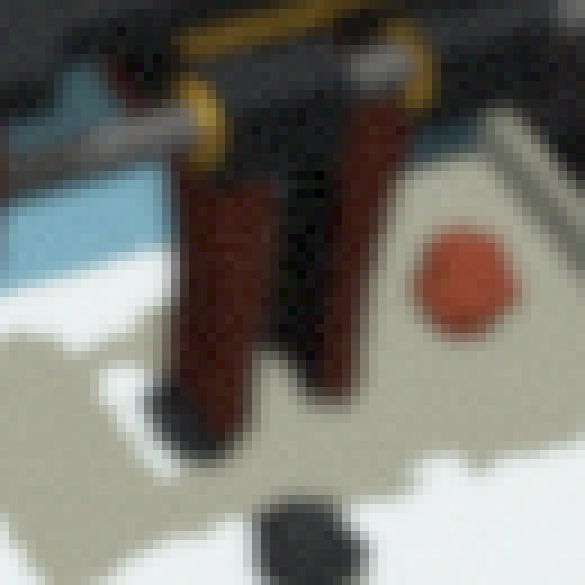

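Emit:
jog_arm(steps=[{"turn": [0, 0, 0], "dp": [0.2, 0.055, 0], "claw": 0.14}, {"turn": [0, 0, 0], "dp": [0.5, 0.14, 0], "claw": 0.14}, {"turn": [0, 0, 0], "dp": [0.8, 0.22, 0], "claw": 0.14}, {"turn": [0, 0, 0], "dp": [0.82, 0.225, 0], "claw": 0.14}, {"turn": [0, 0, 0], "dp": [0.82, 0.225, -0.06], "claw": 0.14}, {"turn": [0, 0, 0], "dp": [0.82, 0.225, -0.12], "claw": 0.14}, {"turn": [0, 0, 0], "dp": [0.82, 0.225, -0.12], "claw": 0.14}])

```text
t: 3.97
ee_pos: [643.9, 153.8, 28.7]
orientation: [-1.069, -1.392, 1.41]
ft_force: [-0.3, 0.3, -0.4]
width: 12.6
```

```bash
python3 - <<'E'
from h import *
rep()
d=snap("scene","pics/s5.png",(180,60,460,270),2.8)
im=d["img"][170:235,340:405,::-1]
cv2.imwrite("pics/z5.png",cv2.resize(im,None,fx=9,fy=9,interpolation=cv2.INTER_NEAREST))
E
```

```text
t 3.97 tray xy 74.2 60.2 z 28.7 F [-0.3  0.3 -0.4] width 12.6 jaw-trayY deg -0.12 toolaxis [-0.008 -0.006 -1.   ] q [ 0.22  0.69  1.62 -0.01  0.84 -1.61]
```

View pics/z5.png

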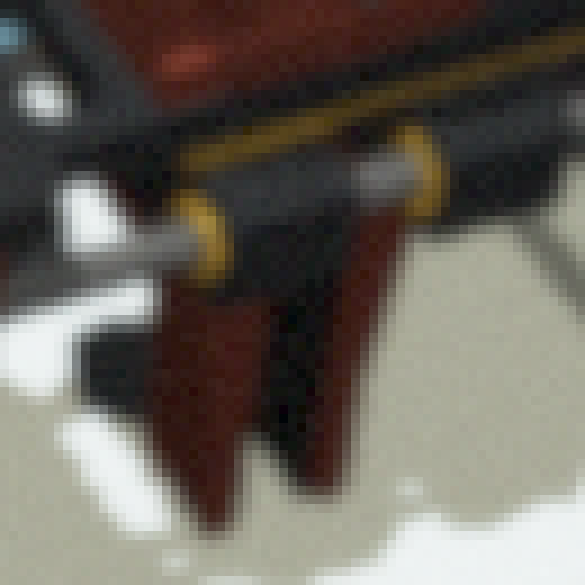

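```bash
python3 - <<'E'
from h import *
f=np.load('fr.npy'); m=f[:3]; th=f[3]
X=np.array([np.cos(th),np.sin(th),0]); Y=np.array([-X[1],X[0],0])
d=np.load("pics/d_s5.npz")
for u,v0,v1 in ((363,220,232),(365,220,232),(376,214,228)):
  for v in range(v0,v1):
    q=w(d,u,v); r=q-m; print((u,v),d["img"][v,u],q.round(0),(r@X).round(0),(r@Y).round(0))
E
```

```text
(363, 220) [55 27 22] [658. 141.  72.] 84.0 44.0
(363, 221) [56 28 27] [659. 141.  72.] 86.0 44.0
(363, 222) [56 28 26] [659. 141.  69.] 85.0 44.0
(363, 223) [59 29 24] [659. 141.  67.] 86.0 44.0
(363, 224) [61 31 24] [660. 141.  66.] 87.0 44.0
(363, 225) [58 27 21] [660. 141.  64.] 87.0 44.0
(363, 226) [57 30 20] [659. 142.  60.] 86.0 44.0
(363, 227) [65 39 32] [659. 142.  57.] 86.0 45.0
(363, 228) [83 65 58] [660. 142.  56.] 87.0 44.0
(363, 229) [120 113 100] [658. 143.  51.] 85.0 46.0
(363, 230) [152 149 135] [646. 147.  36.] 75.0 53.0
(363, 231) [167 168 150] [649. 146.  36.] 77.0 52.0
(365, 220) [63 36 28] [660. 144.  74.] 87.0 46.0
(365, 221) [63 35 31] [657. 145.  69.] 85.0 48.0
(365, 222) [65 43 36] [659. 144.  68.] 86.0 47.0
(365, 223) [69 44 39] [657. 145.  64.] 84.0 49.0
(365, 224) [72 51 42] [660. 144.  65.] 87.0 47.0
(365, 225) [79 63 55] [657. 145.  60.] 85.0 49.0
(365, 226) [83 67 59] [660. 145.  60.] 87.0 48.0
(365, 227) [95 81 71] [658. 146.  56.] 86.0 49.0
(365, 228) [116 107  94] [656. 147.  51.] 84.0 50.0
(365, 229) [142 138 124] [644. 151.  35.] 74.0 57.0
(365, 230) [163 162 146] [647. 150.  36.] 76.0 56.0
(365, 231) [166 170 152] [1225.  -48.  689.] 581.0 -288.0
(376, 214) [53 29 23] [650. 164.  75.] 83.0 68.0
(376, 215) [51 25 26] [652. 163.  75.] 85.0 67.0
(376, 216) [54 27 24] [653. 163.  74.] 86.0 67.0
(376, 217) [55 25 17] [654. 163.  72.] 87.0 66.0
(376, 218) [58 27 22] [654. 163.  69.] 86.0 67.0
(376, 219) [61 31 25] [654. 164.  67.] 86.0 67.0
(376, 220) [60 28 22] [653. 164.  64.] 85.0 68.0
(376, 221) [63 32 27] [656. 163.  65.] 88.0 66.0
(376, 222) [64 37 28] [652. 165.  59.] 85.0 69.0
(376, 223) [66 41 35] [652. 165.  56.] 85.0 69.0
(376, 224) [90 76 66] [653. 165.  55.] 86.0 69.0
(376, 225) [125 119 106] [653. 166.  52.] 86.0 69.0
(376, 226) [156 153 136] [641. 170.  36.] 76.0 77.0
(376, 227) [166 169 150] [642. 170.  35.] 77.0 76.0
```

Emit:
jog_arm(steps=[{"turn": [0, 0, 0], "dp": [0, 0, -0.07], "claw": 0.14}, {"turn": [0, 0, 0], "dp": [0, 0, -0.14], "claw": 0.14}, {"turn": [0, 0, 0], "dp": [0, 0, -0.14], "claw": 0.14}, {"turn": [0, 0, 0], "dp": [0, 0, -0.14], "claw": 0.14}])

```text
t: 4.35
ee_pos: [643.5, 153.6, 17.4]
orientation: [-1.069, -1.392, 1.41]
ft_force: [0.5, -0.6, -0.1]
width: 12.1
```

```bash
python3 - <<'E'
from h import *
rep()
f=np.load('fr.npy'); m=f[:3]; th=f[3]
X=np.array([np.cos(th),np.sin(th),0]); Y=np.array([-X[1],X[0],0])
d=snap("scene","pics/s6.png",(180,60,460,270),2.8)
for u,v0,v1 in ((363,228,238),(376,224,234)):
  for v in range(v0,v1):
    q=w(d,u,v); r=q-m; print((u,v),d["img"][v,u],q.round(0),(r@X).round(0),(r@Y).round(0))
E
```

```text
t 4.35 tray xy 73.8 60.1 z 17.4 F [ 0.5 -0.6 -0.1] width 12.1 jaw-trayY deg -0.12 toolaxis [-0.009 -0.006 -1.   ] q [ 0.22  0.71  1.62 -0.01  0.82 -1.61]
(363, 228) [62 30 27] [659. 142.  54.] 85.0 45.0
(363, 229) [60 27 20] [660. 142.  53.] 86.0 45.0
(363, 230) [62 31 22] [659. 143.  50.] 86.0 46.0
(363, 231) [65 39 32] [659. 143.  47.] 86.0 46.0
(363, 232) [79 61 52] [660. 143.  46.] 87.0 46.0
(363, 233) [110 100  90] [657. 144.  41.] 84.0 47.0
(363, 234) [153 150 135] [656. 145.  37.] 83.0 48.0
(363, 235) [194 196 188] [658. 144.  36.] 85.0 47.0
(363, 236) [223 229 225] [660. 144.  36.] 87.0 46.0
(363, 237) [235 240 240] [661. 143.  36.] 88.0 46.0
(376, 224) [68 42 39] [652. 166.  53.] 85.0 70.0
(376, 225) [67 46 39] [652. 166.  51.] 85.0 70.0
(376, 226) [75 51 47] [653. 166.  50.] 86.0 69.0
(376, 227) [83 64 55] [651. 167.  45.] 84.0 71.0
(376, 228) [95 80 71] [652. 167.  44.] 86.0 70.0
(376, 229) [126 116 105] [651. 167.  40.] 85.0 71.0
(376, 230) [155 152 136] [650. 168.  36.] 83.0 72.0
(376, 231) [168 168 151] [653. 167.  37.] 86.0 71.0
(376, 232) [173 175 157] [654. 167.  36.] 88.0 70.0
(376, 233) [176 178 162] [656. 166.  36.] 90.0 69.0
```

View pics/s6.png

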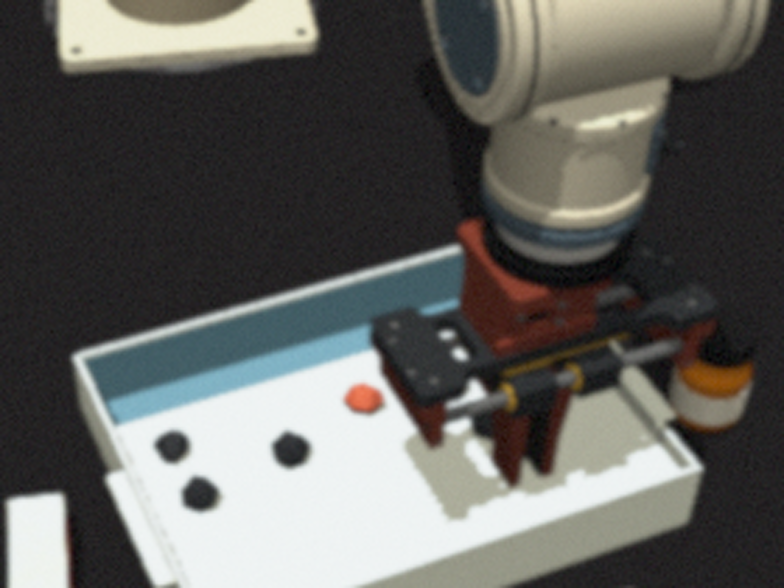

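```bash
python3 - <<'E'
from h import *
f=np.load('fr.npy'); m=f[:3]; th=f[3]
X=np.array([np.cos(th),np.sin(th),0]); Y=np.array([-X[1],X[0],0])
d=np.load("pics/d_s6.npz")
for u in (325,330,334):
  for v in range(196,222,3):
    q=w(d,u,v); r=q-m; print((u,v),d["img"][v,u],q.round(0),(r@X).round(0),(r@Y).round(0))
rep(); shift(8,60,40);
E
```

```text
(325, 196) [27 30 31] [684.  72. 159.] 91.0 -30.0
(325, 199) [39 29 27] [684.  72. 154.] 92.0 -30.0
(325, 202) [55 33 29] [680.  73. 144.] 88.0 -27.0
(325, 205) [75 56 57] [669.  76. 126.] 78.0 -22.0
(325, 208) [169 169 168] [588.  94.  36.] 4.0 17.0
(325, 211) [234 238 238] [593.  93.  35.] 9.0 15.0
(325, 214) [237 240 240] [1225.  -48.  689.] 581.0 -288.0
(325, 217) [193 197 186] [610.  90.  38.] 25.0 8.0
(325, 220) [185 187 174] [616.  89.  37.] 30.0 5.0
(330, 196) [56 57 59] [688.  78. 163.] 97.0 -25.0
(330, 199) [51 50 54] [694.  77. 162.] 102.0 -27.0
(330, 202) [30 34 34] [697.  76. 160.] 105.0 -29.0
(330, 205) [47 31 32] [697.  77. 154.] 105.0 -28.0
(330, 208) [65 32 24] [696.  77. 147.] 105.0 -28.0
(330, 211) [55 29 27] [685.  80. 128.] 94.0 -22.0
(330, 214) [93 82 75] [686.  80. 123.] 95.0 -22.0
(330, 217) [148 148 132] [608.  99.  34.] 25.0 17.0
(330, 220) [171 171 153] [617.  97.  37.] 34.0 13.0
(334, 196) [83 85 83] [690.  83. 163.] 100.0 -20.0
(334, 199) [49 51 53] [694.  83. 162.] 104.0 -22.0
(334, 202) [23 25 27] [698.  82. 160.] 108.0 -24.0
(334, 205) [51 27 22] [698.  82. 154.] 107.0 -23.0
(334, 208) [71 35 27] [699.  82. 148.] 108.0 -23.0
(334, 211) [66 33 23] [695.  84. 138.] 105.0 -21.0
(334, 214) [69 31 23] [696.  84. 133.] 106.0 -21.0
(334, 217) [68 39 32] [697.  84. 127.] 106.0 -21.0
(334, 220) [134 128 115] [697.  84. 121.] 107.0 -21.0
t 4.4 tray xy 74.2 60.1 z 17.8 F [ 0.8 -0.1 -0.1] width 12.5 jaw-trayY deg -0.12 toolaxis [-0.008 -0.006 -1.   ] q [ 0.22  0.71  1.62 -0.01  0.82 -1.61]
to (8, 60, 40) [-0.798 -0.22   0.277]
```

Emit:
jog_arm(steps=[{"turn": [0, 0, 0], "dp": [-0.08, -0.022, -0.005], "claw": 0.14}, {"turn": [0, 0, 0], "dp": [-0.16, -0.044, -0.005], "claw": 0.14}, {"turn": [0, 0, 0], "dp": [-0.24, -0.066, -0.005], "claw": 0.14}, {"turn": [0, 0, 0], "dp": [-0.32, -0.088, -0.005], "claw": 0.14}, {"turn": [0, 0, 0], "dp": [-0.4, -0.11, -0.005], "claw": 0.14}, {"turn": [0, 0, 0], "dp": [-0.48, -0.132, -0.005], "claw": 0.14}, {"turn": [0, 0, 0], "dp": [-0.56, -0.154, -0.005], "claw": 0.14}, {"turn": [0, 0, 0], "dp": [-0.64, -0.176, -0.005], "claw": 0.14}, {"turn": [0, 0, 0], "dp": [-0.72, -0.198, -0.005], "claw": 0.14}, {"turn": [0, 0, 0], "dp": [-0.8, -0.22, -0.005], "claw": 0.14}])

```text
t: 5.23
ee_pos: [579.3, 136.0, 17.4]
orientation: [-1.069, -1.392, 1.41]
ft_force: [1.0, 0.2, -0.1]
width: 12.0
```

```bash
python3 - <<'E'
from h import *
snap("scene","pics/s7.png",(180,60,460,270),2.8)
rep(); shift(-65,60,17); shift(-60,60,17)
E
```

```text
t 5.28 tray xy 5.6 60.1 z 17.2 F [-0.5  0.5  0.2] width 12.1 jaw-trayY deg -0.12 toolaxis [-0.01  -0.007 -1.   ] q [ 0.21  0.64  1.78 -0.01  0.73 -1.62]
to (-65, 60, 17) [-0.851 -0.234 -0.002]
to (-60, 60, 17) [-0.791 -0.217 -0.002]
```

View pics/s7.png

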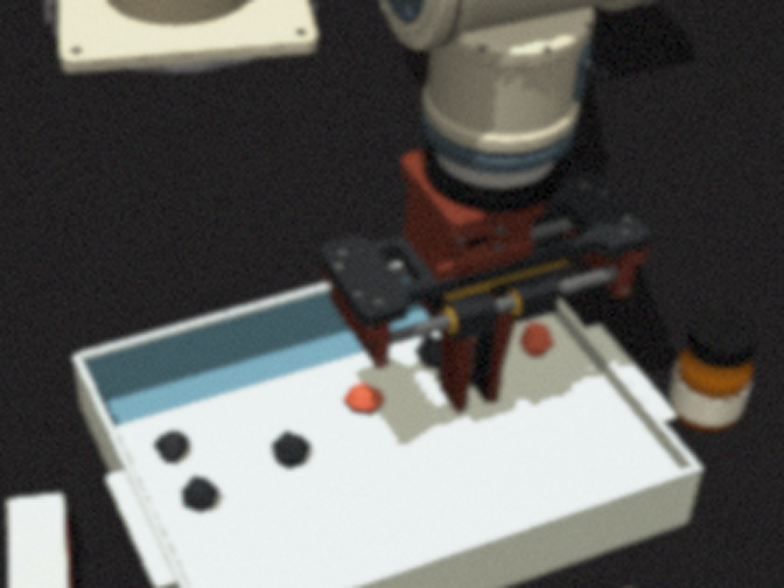

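Emit:
jog_arm(steps=[{"turn": [0, 0, 0], "dp": [-0.08, -0.022, 0], "claw": 0.14}, {"turn": [0, 0, 0], "dp": [-0.16, -0.044, 0], "claw": 0.14}, {"turn": [0, 0, 0], "dp": [-0.24, -0.066, 0], "claw": 0.14}, {"turn": [0, 0, 0], "dp": [-0.32, -0.088, 0], "claw": 0.14}, {"turn": [0, 0, 0], "dp": [-0.4, -0.11, 0], "claw": 0.14}, {"turn": [0, 0, 0], "dp": [-0.48, -0.132, 0], "claw": 0.14}, {"turn": [0, 0, 0], "dp": [-0.56, -0.154, 0], "claw": 0.14}, {"turn": [0, 0, 0], "dp": [-0.64, -0.176, 0], "claw": 0.14}, {"turn": [0, 0, 0], "dp": [-0.72, -0.198, 0], "claw": 0.14}, {"turn": [0, 0, 0], "dp": [-0.8, -0.22, 0], "claw": 0.14}, {"turn": [0, 0, 0], "dp": [-0.85, -0.234, 0], "claw": 0.14}, {"turn": [0, 0, 0], "dp": [-0.85, -0.234, 0], "claw": 0.14}])

```text
t: 6.28
ee_pos: [508.5, 116.6, 17.1]
orientation: [-1.067, -1.39, 1.411]
ft_force: [0.1, 0.1, -0.6]
width: 12.5
```

```bash
python3 - <<'E'
from h import *
snap("scene","pics/s8.png",(180,60,460,270),2.8)
rep(); shift(-50,60,97); shift(55,-58,97); shift(60,-120,97)
E
```

```text
t 6.33 tray xy -65.4 59.9 z 17.2 F [ 1.1 -0.  -0.1] width 12.3 jaw-trayY deg -0.13 toolaxis [-0.01  -0.007 -1.   ] q [ 0.21  0.57  1.94 -0.01  0.64 -1.62]
to (-50, 60, 97) [0.185 0.052 0.997]
to (55, -58, 97) [ 1.84  -1.025  0.997]
to (60, -120, 97) [ 2.105 -1.756  0.997]
```

View pics/s8.png

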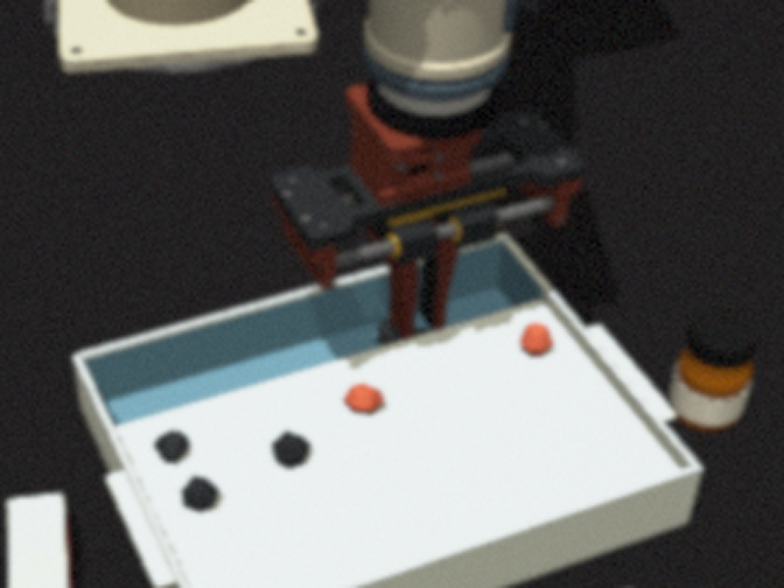

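Emit:
jog_arm(steps=[{"turn": [0, 0, 0], "dp": [0.05, 0.013, 0.4], "claw": 0.14}, {"turn": [0, 0, 0], "dp": [0.08, 0.02, 0.8], "claw": 0.14}, {"turn": [0, 0, 0], "dp": [0.08, 0.02, 0.8], "claw": 0.14}, {"turn": [0, 0, 0], "dp": [0.5, -0.3, 0.8], "claw": 0.14}, {"turn": [0, 0, 0], "dp": [0.9, -0.6, 0.8], "claw": 0.14}, {"turn": [0, 0, 0], "dp": [1, -1, 0.8], "claw": 0.14}, {"turn": [0, 0, 0], "dp": [1, -1, 0.8], "claw": 0.14}])

```text
t: 6.92
ee_pos: [592.5, 32.7, 81.3]
orientation: [-1.073, -1.39, 1.408]
ft_force: [-0.3, 0.2, 0.1]
width: 12.4
```

```bash
python3 - <<'E'
from h import *
rep(); shift(52,-58,80); shift(52,-58,17)
E
```

```text
t 6.92 tray xy -7.4 -43.1 z 81.3 F [-0.3  0.2  0.1] width 12.4 jaw-trayY deg -0.28 toolaxis [-0.007 -0.008 -1.   ] q [ 0.04  0.54  1.77 -0.01  0.84 -1.79]
to (52, -58, 80) [ 0.765  0.016 -0.016]
to (52, -58, 17) [ 0.765  0.016 -0.804]
```

Emit:
jog_arm(steps=[{"turn": [0, 0, 0], "dp": [0.4, 0.016, 0], "claw": 0.14}, {"turn": [0, 0, 0], "dp": [0.765, 0.016, 0], "claw": 0.14}, {"turn": [0, 0, 0], "dp": [0.765, 0.016, 0], "claw": 0.14}, {"turn": [0, 0, 0], "dp": [0.765, 0.016, -0.4], "claw": 0.14}, {"turn": [0, 0, 0], "dp": [0.765, 0.016, -0.7], "claw": 0.14}, {"turn": [0, 0, 0], "dp": [0.765, 0.016, -0.8], "claw": 0.14}, {"turn": [0, 0, 0], "dp": [0.765, 0.016, -0.8], "claw": 0.14}])

```text
t: 7.5
ee_pos: [651.5, 34.4, 15.5]
orientation: [-1.069, -1.387, 1.41]
ft_force: [-0.1, 0.1, 0.2]
width: 12.3
```

```bash
python3 - <<'E'
from h import *
rep(); snap("scene","pics/s9.png",(180,60,460,270),2.8); shift(-13,-58,17)
E
```

```text
t 7.5 tray xy 50.0 -57.1 z 15.5 F [-0.1  0.1  0.2] width 12.3 jaw-trayY deg -0.27 toolaxis [-0.011 -0.008 -1.   ] q [ 0.04  0.7   1.64 -0.01  0.81 -1.79]
to (-13, -58, 17) [-0.769 -0.219  0.007]
```

View pics/s9.png

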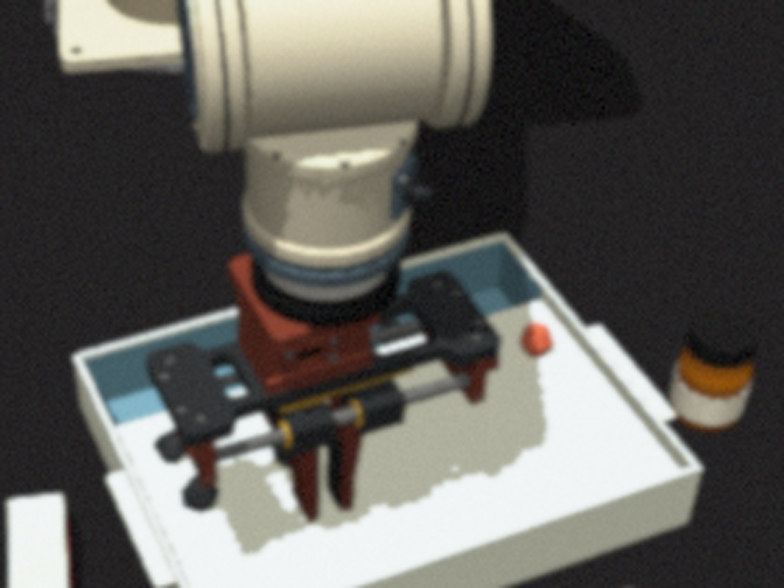

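Emit:
jog_arm(steps=[{"turn": [0, 0, 0], "dp": [-0.08, -0.022, 0.02], "claw": 0.14}, {"turn": [0, 0, 0], "dp": [-0.16, -0.046, 0.02], "claw": 0.14}, {"turn": [0, 0, 0], "dp": [-0.24, -0.068, 0.02], "claw": 0.14}, {"turn": [0, 0, 0], "dp": [-0.32, -0.09, 0.02], "claw": 0.14}, {"turn": [0, 0, 0], "dp": [-0.4, -0.114, 0.02], "claw": 0.14}, {"turn": [0, 0, 0], "dp": [-0.48, -0.136, 0.02], "claw": 0.14}, {"turn": [0, 0, 0], "dp": [-0.56, -0.158, 0.02], "claw": 0.14}, {"turn": [0, 0, 0], "dp": [-0.64, -0.18, 0.02], "claw": 0.14}, {"turn": [0, 0, 0], "dp": [-0.72, -0.204, 0.02], "claw": 0.14}, {"turn": [0, 0, 0], "dp": [-0.78, -0.22, 0.02], "claw": 0.14}])

```text
t: 8.38
ee_pos: [589.1, 16.5, 18.0]
orientation: [-1.07, -1.388, 1.409]
ft_force: [0.2, 0.5, 0.2]
width: 12.2
```

```bash
python3 - <<'E'
from h import *
rep(); snap("scene","pics/s10.png",(180,60,460,270),2.8); shift(-66,-58,17)
E
```

```text
t 8.38 tray xy -14.9 -57.8 z 18.0 F [0.2 0.5 0.2] width 12.2 jaw-trayY deg -0.28 toolaxis [-0.01  -0.008 -1.   ] q [ 0.01  0.63  1.79 -0.01  0.73 -1.81]
to (-66, -58, 17) [-0.604 -0.169 -0.01 ]
```

View pics/s10.png

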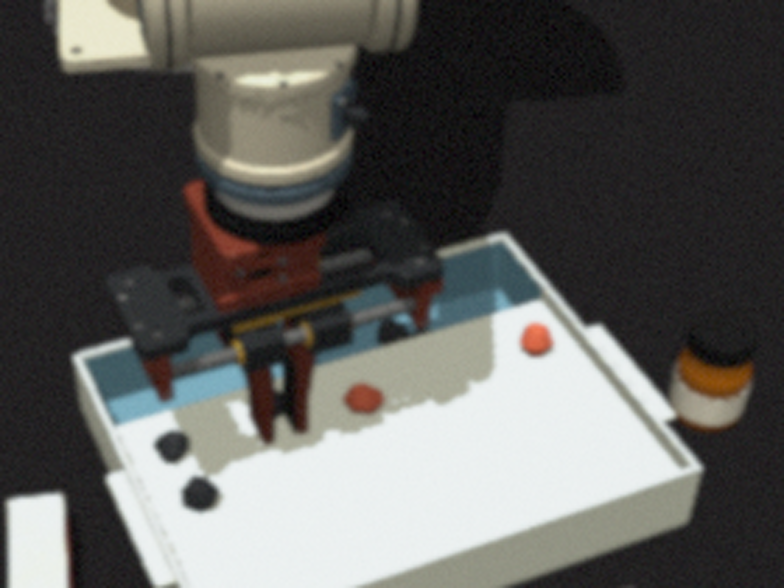

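Emit:
jog_arm(steps=[{"turn": [0, 0, 0], "dp": [-0.08, -0.022, -0.01], "claw": 0.14}, {"turn": [0, 0, 0], "dp": [-0.16, -0.045, -0.01], "claw": 0.14}, {"turn": [0, 0, 0], "dp": [-0.24, -0.067, -0.01], "claw": 0.14}, {"turn": [0, 0, 0], "dp": [-0.32, -0.09, -0.01], "claw": 0.14}, {"turn": [0, 0, 0], "dp": [-0.4, -0.112, -0.01], "claw": 0.14}, {"turn": [0, 0, 0], "dp": [-0.48, -0.135, -0.01], "claw": 0.14}, {"turn": [0, 0, 0], "dp": [-0.56, -0.157, -0.01], "claw": 0.14}, {"turn": [0, 0, 0], "dp": [-0.61, -0.17, -0.01], "claw": 0.14}, {"turn": [0, 0, 0], "dp": [-0.61, -0.17, -0.01], "claw": 0.14}])

```text
t: 9.18
ee_pos: [538.2, 2.5, 17.0]
orientation: [-1.069, -1.387, 1.41]
ft_force: [-1.0, 0.1, -0.5]
width: 12.2
```

Emit:
jog_arm(steps=[{"turn": [0, 0, 0], "dp": [0.05, 0.013, 0.4], "claw": 0.14}, {"turn": [0, 0, 0], "dp": [0.08, 0.02, 0.8], "claw": 0.14}, {"turn": [0, 0, 0], "dp": [0.08, 0.02, 0.8], "claw": 0.14}, {"turn": [0, 0, 0], "dp": [0.5, -0.15, 0.8], "claw": 0.14}, {"turn": [0, 0, 0], "dp": [0.9, -0.3, 0.8], "claw": 0.14}, {"turn": [0, 0, 0], "dp": [1, -0.4, 0.8], "claw": 0.14}, {"turn": [0, 0, 0], "dp": [1, -0.4, 0.8], "claw": 0.14}])

```text
t: 9.77
ee_pos: [620.7, -30.8, 80.9]
orientation: [-1.072, -1.387, 1.409]
ft_force: [-0.6, 0.5, 0.2]
width: 12.4
```

```bash
python3 - <<'E'
from h import *
rep(); snap("scene","pics/s11.png",(180,60,460,270),2.8); shift(62,-120.5,80); shift(62,-120.5,17)
E
```

```text
t 9.77 tray xy 3.1 -111.8 z 80.9 F [-0.6  0.5  0.2] width 12.4 jaw-trayY deg -0.36 toolaxis [-0.01  -0.008 -1.   ] q [-0.06  0.57  1.7  -0.01  0.88 -1.89]
to (62, -120.5, 80) [ 0.768  0.079 -0.004]
to (62, -120.5, 17) [ 0.768  0.079 -0.791]
```

View pics/s11.png

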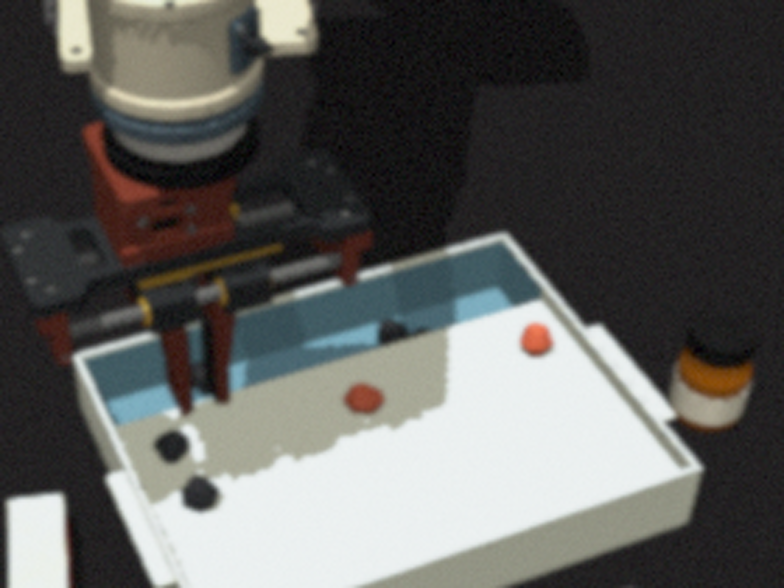

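Emit:
jog_arm(steps=[{"turn": [0, 0, 0], "dp": [0.4, 0.04, 0], "claw": 0.14}, {"turn": [0, 0, 0], "dp": [0.77, 0.075, 0], "claw": 0.14}, {"turn": [0, 0, 0], "dp": [0.77, 0.075, 0], "claw": 0.14}, {"turn": [0, 0, 0], "dp": [0.77, 0.075, -0.4], "claw": 0.14}, {"turn": [0, 0, 0], "dp": [0.77, 0.075, -0.7], "claw": 0.14}, {"turn": [0, 0, 0], "dp": [0.77, 0.075, -0.78], "claw": 0.14}, {"turn": [0, 0, 0], "dp": [0.77, 0.075, -0.78], "claw": 0.14}])

```text
t: 10.4
ee_pos: [676.6, -23.3, 15.9]
orientation: [-1.064, -1.382, 1.411]
ft_force: [-0.1, -0.2, 1.1]
width: 12.5
```

```bash
python3 - <<'E'
from h import *
rep(); snap("scene","pics/s12.png",(180,60,460,270),2.8); shift(0,-120.5,17)
E
```

```text
t 10.4 tray xy 59.0 -119.3 z 15.9 F [-0.1 -0.2  1.1] width 12.5 jaw-trayY deg -0.34 toolaxis [-0.018 -0.007 -1.   ] q [-0.05  0.73  1.58 -0.01  0.85 -1.87]
to (0, -120.5, 17) [-0.723 -0.207 -0.001]
```

View pics/s12.png

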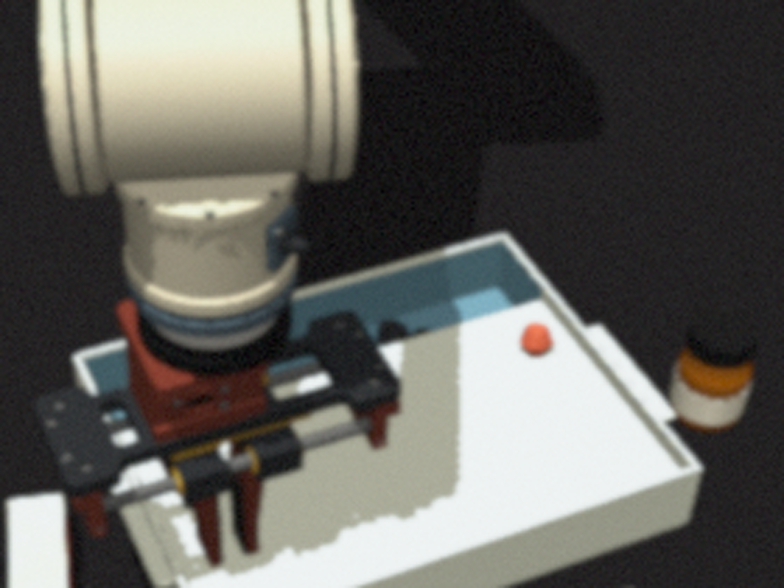

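Emit:
jog_arm(steps=[{"turn": [0, 0, 0], "dp": [-0.08, -0.024, 0.01], "claw": 0.14}, {"turn": [0, 0, 0], "dp": [-0.16, -0.046, 0.01], "claw": 0.14}, {"turn": [0, 0, 0], "dp": [-0.24, -0.068, 0.01], "claw": 0.14}, {"turn": [0, 0, 0], "dp": [-0.32, -0.092, 0.01], "claw": 0.14}, {"turn": [0, 0, 0], "dp": [-0.4, -0.115, 0.01], "claw": 0.14}, {"turn": [0, 0, 0], "dp": [-0.48, -0.138, 0.01], "claw": 0.14}, {"turn": [0, 0, 0], "dp": [-0.56, -0.16, 0.01], "claw": 0.14}, {"turn": [0, 0, 0], "dp": [-0.64, -0.183, 0.01], "claw": 0.14}, {"turn": [0, 0, 0], "dp": [-0.72, -0.206, 0.01], "claw": 0.14}])

```text
t: 11.2
ee_pos: [619.7, -40.2, 18.0]
orientation: [-1.066, -1.384, 1.41]
ft_force: [0.4, 0.4, 0.8]
width: 12.5
```

```bash
python3 - <<'E'
from h import *
rep(); snap("scene","pics/s13.png",(180,60,460,270),2.8); shift(-66,-120.5,17)
E
```

```text
t 11.2 tray xy -0.3 -120.6 z 18.0 F [0.4 0.4 0.8] width 12.5 jaw-trayY deg -0.35 toolaxis [-0.015 -0.007 -1.   ] q [-0.08  0.67  1.72 -0.01  0.77 -1.9 ]
to (-66, -120.5, 17) [-0.773 -0.213 -0.009]
```

View pics/s13.png

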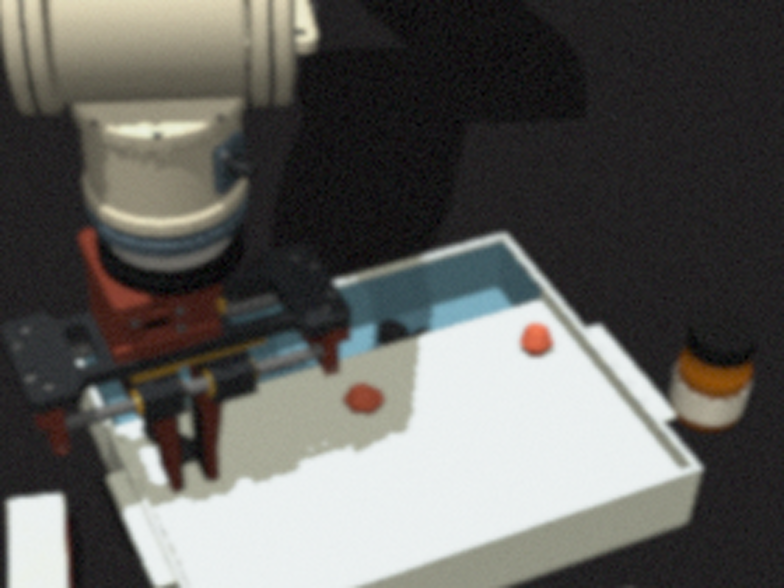

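Emit:
jog_arm(steps=[{"turn": [0, 0, 0], "dp": [-0.08, -0.022, -0.01], "claw": 0.14}, {"turn": [0, 0, 0], "dp": [-0.16, -0.044, -0.01], "claw": 0.14}, {"turn": [0, 0, 0], "dp": [-0.24, -0.066, -0.01], "claw": 0.14}, {"turn": [0, 0, 0], "dp": [-0.32, -0.088, -0.01], "claw": 0.14}, {"turn": [0, 0, 0], "dp": [-0.4, -0.11, -0.01], "claw": 0.14}, {"turn": [0, 0, 0], "dp": [-0.48, -0.132, -0.01], "claw": 0.14}, {"turn": [0, 0, 0], "dp": [-0.56, -0.154, -0.01], "claw": 0.14}, {"turn": [0, 0, 0], "dp": [-0.64, -0.176, -0.01], "claw": 0.14}, {"turn": [0, 0, 0], "dp": [-0.72, -0.198, -0.01], "claw": 0.14}, {"turn": [0, 0, 0], "dp": [-0.78, -0.214, -0.01], "claw": 0.14}, {"turn": [0, 0, 0], "dp": [-0.78, -0.214, -0.01], "claw": 0.14}])

```text
t: 12.17
ee_pos: [554.4, -57.7, 16.8]
orientation: [-1.064, -1.381, 1.411]
ft_force: [-0.1, 0.1, 1.0]
width: 12.1
```

Emit:
jog_arm(steps=[{"turn": [0, 0, 0], "dp": [0.05, 0.013, 0.4], "claw": 0.14}, {"turn": [0, 0, 0], "dp": [0.05, 0.013, 0.8], "claw": 0.14}, {"turn": [0, 0, 0], "dp": [0.05, 0.013, 1], "claw": 0.14}, {"turn": [0, 0, 0], "dp": [0, -0.5, 1], "claw": 0.14}, {"turn": [0, 0, 0], "dp": [-0.2, -1, 1], "claw": 0.14}, {"turn": [0, 0, 0], "dp": [-0.2, -1, 1], "claw": 0.14}])

```text
t: 12.67
ee_pos: [537.3, -142.1, 97.3]
orientation: [-1.067, -1.379, 1.41]
ft_force: [0.0, -0.2, -0.4]
width: 12.2
```

Emit:
jog_arm(steps=[{"turn": [0, 0, 0], "dp": [-0.1, -0.5, 0.3], "claw": 0.14}, {"turn": [0, 0, 0], "dp": [-0.2, -1, 0.5], "claw": 0.14}, {"turn": [0, 0, 0], "dp": [-0.2, -1, 0.5], "claw": 0.14}])

```text
t: 12.92
ee_pos: [522.0, -226.2, 139.7]
orientation: [-1.072, -1.378, 1.41]
ft_force: [1.5, 0.0, 1.2]
width: 12.7
```

Emit:
jog_arm(steps=[{"turn": [0, 0, 0], "dp": [-0.1, -0.5, 0.2], "claw": 0.14}, {"turn": [0, 0, 0], "dp": [-0.2, -1, 0.2], "claw": 0.14}, {"turn": [0, 0, 0], "dp": [-0.2, -1, 0.2], "claw": 0.14}, {"turn": [0, 0, 0], "dp": [-0.2, -1, 0.2], "claw": 0.14}])

```text
t: 13.25
ee_pos: [505.8, -307.9, 155.7]
orientation: [-1.075, -1.376, 1.407]
ft_force: [0.4, -0.1, -0.3]
width: 12.2
```

```bash
python3 - <<'E'
from h import *
rep(); snap("scene","pics/s14.png",(180,60,460,270),2.8); snap("top","pics/top14.png",(140,130,400,300),3)
E
```

```text
t 13.25 tray xy -180.9 -348.7 z 155.7 F [ 0.4 -0.1 -0.3] width 12.2 jaw-trayY deg -0.84 toolaxis [-0.014 -0.011 -1.   ] q [-0.56  0.43  1.73 -0.02  0.98 -2.37]
```

View pics/s14.png

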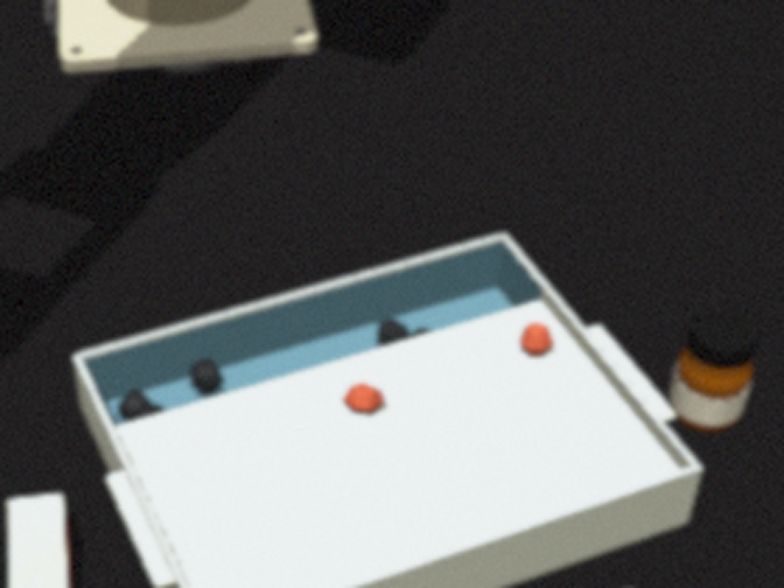

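View pics/top14.png

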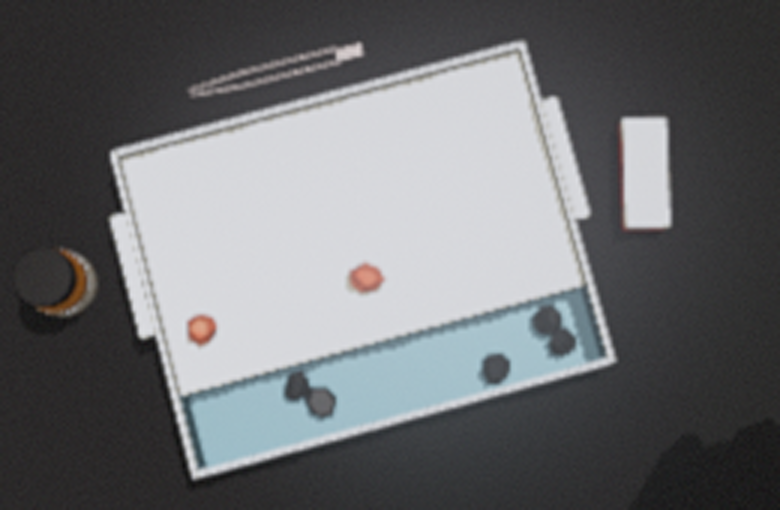

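```bash
python3 - <<'E'
from h import *
f=np.load('fr.npy'); m=f[:3]; th=f[3]
X=np.array([np.cos(th),np.sin(th),0]); Y=np.array([-X[1],X[0],0])
d=np.load("pics/d_top14.npz")
for p in((297,386),(321,403),(496,369),(546,321),(561,342)):
    u=crop2px(*p); a=w(d,*u); q=w(d,*u,a[2]-6)-m; print((q@X).round(1),(q@Y).round(1),'top z',a[2].round(1))
for p in ((367,278),(202,329)):
    print(w(d,*crop2px(*p),46).round(1))
ctrl.close_job()
E
```

```text
-75.9 70.2 top z 23.9
-92.2 56.9 top z 18.7
-102.1 -72.3 top z 24.1
-78.3 -116.6 top z 26.3
-95.7 -123.4 top z 20.7
[572.7  72.1  46. ]
[536.4 189.   46. ]
the job is handed in; nothing more can be done
```

All five dark chips are in the collecting trough, and the job was handed in with the clock at about 13.4 s of the 54 s allowed. I swept them in three passes with the fingers about 12 mm apart, pushing straight along the tray's x over the open edge. The front chip of each pair went over pushed by the one behind it.

**Last check (top camera):**
- **Dark chips:** their middles lie at tray x from −76 to −102 mm and y from −123 to +70 mm. Their tops are 19–26 mm above the bench, well below the deck at 36 mm.
- **Pink chips:** both are at the same pixel positions as at the start.
- **Jar, slide box and tweezers:** they look unmoved in the before and after pictures. I compared these by eye and did not re-measure them.
- **Arm:** it is parked clear of everything.

**One disagreement:** the reported TCP height read about 24 mm lower than the fingertips seen by the scene camera. My first pass therefore went over the first pair without touching them. I measured the tips with the depth image and swept at a reported z of about 17 mm, which put the tips about 41 mm above the bench. The reported x and y agreed with the camera to within a few millimetres.

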